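# Dispense two descaling blocks into the ramekin

## Task

The kettle needs two descaling blocks: stand the ramekin on the board under the dispenser's outlet, then push the sloping plunger fully home and let it spring right back, twice, so that two blocks drop into the ramekin and the third stays in the magazine. Then stand the ramekin, with both blocks in it, wholly on the cork trivet. Keep the ramekin upright throughout and leave the kettle, its filter, the spray bottle and the brush where they are.

Things in the scene. Friction and masses are not known exactly. Their poses are not given: they have to be found in the camera images.
- dispenser: Fixed metal dispenser, 72 mm wide (x), 200 mm tall. Origin: on the board below its magazine's centre. Magazine: open top, 64 x 44 mm inside, floor 100 mm up, holds 3 blocks. Outlet lip on the -y side: edge at y = -36 mm, 94 to 100 mm up, free below it back to y = 10 mm. Closed case from y = 26 to 86 mm, 200 mm tall; the plunger leans out of its y = 86 mm face: no room there for an upright gripper.
- outlet (a point): Point on the board (z = 0) under the outlet, where the centre of the ramekin's foot should stand to catch the blocks: 60 mm from the dispenser's origin along its -y. Its axes are the dispenser's.
- plunger (a joint): Sprung plunger's travel in m: 0 sprung out, 0.045 fully pushed home (about 5 N at first, 12 N at the end). Each full stroke pushes the lowest block off the lip; on the return the stack drops and the next block is ready.
- plunger_head (a point): Centre of the outer face of the plunger's flat black rubber head (disc 40 mm across, 12 mm thick), 127 mm above the board when out. Its z axis points outward along the plunger, 35 degrees from vertical, leaning to the dispenser's +y; push against z for 45 mm. Pushed home, it is 20 mm from the case's wall and 90 mm above the board.
- ramekin: Loose round white ceramic dish, 104 mm across the rim, 90 mm at the foot, 52 mm tall, wall 6 mm, inner floor 7 mm up, 0.3 kg. Origin at the centre of its underside. A straight stub handle, 16 mm wide, sticks out along its +x to 100 mm from the centre, between 27 and 43 mm above the foot.
- ramekin_handle (a point): Where to pinch the ramekin's handle: 80 mm from its axis along its +x, 35 mm above its foot. Same axes as the ramekin; the fingers close along y.
- trivet: Fixed round cork trivet lying on the board, 150 mm in diameter, 6 mm thick. Origin at the centre of its underside.
- block1: Lowest of three equal off-white descaling blocks, 60 x 40 x 18 mm (x, y, z), 45 g; comes out first. Origin at its centre.
- block2: Middle block, same size; comes out second. Origin at its centre.
- block3: Top block, same size; must stay in the magazine. Origin at its centre.
- kettle: Loose chrome kettle with black lid and handle, 156 mm in diameter, 200 mm tall. Origin at the centre of its underside. Leave alone.
- filter: Loose metal mesh filter cup from the kettle, 68 mm in diameter, 65 mm tall. Origin at the centre of its underside. Leave alone.
- spray_bottle: Loose clear spray bottle with a white trigger head, 74 mm in diameter, 209 mm tall. Origin at the centre of its underside. Leave alone.
- brush: Loose bamboo scrubbing brush lying on the board, about 195 mm long (x), 45 mm wide, 38 mm tall. Origin below its middle. Leave alone.
There are look-alikes about, which are no part of the job. Of the things that look like the dispenser, take the one that is farthest to the robot's right at the start.

How it is judged:
By the outcome, as a careful person would: the job done as asked, in the order asked, and still so for the second after the job is handed in, with the robot touching nothing.
It also fails if it takes over 72 s, if anything falls off the work surface, if the arm or the gripper's body presses on something with over 40 N, if the wrist force passes 120 N, or if a joint passes its speed limit or range.

## Robot

A 6-joint arm with a two-finger parallel gripper is mounted at the origin on the work surface. World frame = base frame: x ahead of the robot, y to its left, z up, the work surface at z = 0. Lengths are in m, angles in rad, forces in N, time in s.
With the tool pointing down it reaches from about 0.425 to 0.95 m from the base axis. Payload 3.5 kg.
Tool frame: the origin (TCP) lies at the very end of the fingers, on their centre line; the grasp point (between the pads) lies 19 mm behind it (ctrl.pinch_z is the distance from the TCP to the grasp point, in m); z points along the fingers, y is the line along which they close (so a half turn about z gives the same grasp; the last joint's range is limited). The gripper opens to 85 mm and grips with 20 to 120 N. Pads are 22 mm wide; open, the fingers measure 114 mm over their backs; the gripper's body (76 mm by 85 mm) begins 54 mm behind the grasp point. The pads swing forward as they close: fully open they stand 13 mm farther back than shut.
Start: joints at [1.138, 0.286, 1.577, -0, 1.279, -0.15], TCP at [0.188, 0.648, 0.231] pointing down, gripper open.
Joint ranges: [-2.77, 2.77], [-0.9, 2.22], [0.21, 2.48], [-1.53, 4.67], [0.24, 2.81], [-2.84, 2.84]. Speed limits (rad/s): [2.79, 2.79, 3.14, 3.14, 3.14, 3.14].

## Interface

Orientations are given as a unit quaternion [x, y, z, w].
In Python, from plant import ctrl gives the robot as it stands. The module is installed in compiled form; this text tells all that it offers.
- The arm moves only by the shell command python3 -m crank 'ROWS' [OPENING] [FORCE]. ROWS is JSON, a list of rows, each a list of 6 numbers: the shift along the tool's x, y, z in cm, then the turn, a rotation vector about the tool's x, y, z in rad. In form: [[tx, ty, tz, rx, ry, rz], ...]. A call has 1 to 10 rows; each row is the pose to reach, as a shift and turn from the pose commanded when the call began, along the tool's axes at that moment; what a row does not reach only later rows make up. A row lasts 1/10 s, in which the tool goes at most 50 mm and 8.59 degrees, less where a joint would pass 70% of its speed; a pose out of reach is approached as far as the arm can. A call with a gripper value outside its range is refused whole. OPENING is the opening, from 0 (shut) to 1 (fully open), set as the call begins (- or left out, the last holds). The fingers move at their own pace and stop on an object; FORCE is the grip in N (left out, the last holds). Time passes only in rows, so rows that repeat a pose let the fingers close. It gives the time, the measured TCP pose, the force, the opening and the grip force at its end, in the units of the state.
- ctrl.get_state(): the state, without advancing time (a new reading comes with each control period).
- ctrl.read_camera(name): name is "side" or "top" or "wrist"; returns (picture, depth): 400x640x3 uint8, blue, green, red; 400x640 float32, m along the optical axis (not along the pixel's ray), 0 where there is no reading.
- ctrl.camera_info(name): a dict with "K" (3x3 intrinsics, pixels), "origin" and "orientation" of the camera in the world. Camera axes: x right, y down, z forward; pixel columns grow to the right and rows downward; lengths in m; the calibration is good to about 2 mm. A picture is of the moment at which its call begins: read the wrist's pose just before it. camera_info takes no time and is no camera call; for the wrist camera it gives the pose at the moment of the call.
- ctrl.sign_off(): hands the job in; it is judged then, once.
The state is a dict: "time": time; "qpos": joint angles; "dq": joint speeds; "joint_efforts": joint torques, N m; "eef_pos": TCP position; "tcp_rot": TCP orientation; "contact_force": force on the tool from outside, world axes, zero at the start; "wrist_torque": the same for the moment, N m; "opening": opening from 0.0 (shut) to 1.0 (fully open); "finger_force": force on a finger pad.
Only numpy, scipy, OpenCV 4.12 (cv2) and the standard library are available. Lean on these libraries where they do the work, as an engineer would, in place of code of your own. Each camera call takes 0.05 s, during which the arm holds its last target. There are 200 camera calls.

## Working session

There is one attempt and no reset: what is moved stays moved. The work goes in short steps, Python scripts to look and compute and a shell command to move; the robot and the scene stay as the last step left them, time stands still between calls to the robot, and variables do not carry over. Pictures are saved under pics/ and viewed, at most 10 in all, crops included, and the job is handed in when it is done.

```bash
mkdir -p pics; cat > h.py <<'E'
import numpy as np, cv2
from scipy.spatial.transform import Rotation as R
from plant import ctrl
def cam(n):
    i=ctrl.camera_info(n); p,d=ctrl.read_camera(n)
    K=np.array(i["K"]);o=np.array(i["origin"]);q=np.array(i["orientation"])
    M=R.from_quat(q).as_matrix() if q.size==4 else q.reshape(3,3)
    v,u=np.mgrid[0:400,0:640]
    P=np.stack([(u-K[0,2])/K[0,0]*d,(v-K[1,2])/K[1,1]*d,d],-1)@M.T+o
    P[d==0]=np.nan
    return p,d,P
def pix(n,X):
    i=ctrl.camera_info(n);K=np.array(i["K"]);q=np.array(i["orientation"])
    M=R.from_quat(q).as_matrix() if q.size==4 else q.reshape(3,3)
    c=(np.array(X)-i["origin"])@M; return K[0,0]*c[0]/c[2]+K[0,2],K[1,1]*c[1]/c[2]+K[1,2]
def delta(pos,Rm):
    "row (cm, rotvec) from present measured pose to target"
    s=ctrl.get_state();A=R.from_quat(s["tcp_rot"])
    return np.round(np.r_[A.inv().apply(np.array(pos)-s["eef_pos"])*100,(A.inv()*R.from_matrix(Rm)).as_rotvec()],3)
E
python3 - <<'E'
from h import *
for n in("top","side"):
    p,d,P=cam(n); cv2.imwrite(f"pics/{n}0.png",p); np.savez(f"{n}0.npz",p=p,P=P)
    print(n,ctrl.camera_info(n))
s=ctrl.get_state();print(s, R.from_quat(s["tcp_rot"]).as_matrix().round(3))
E
```

```text
top {'K': array([[488.47010667,   0.        , 326.48426854],
       [  0.        , 488.47010667, 199.2096191 ],
       [  0.        ,   0.        ,   1.        ]]), 'origin': array([0.2306926 , 0.10431612, 1.64250809]), 'orientation': array([-0.69578796,  0.7116142 , -0.06727711,  0.07041403])}
side {'K': array([[438.37206954,   0.        , 315.63089404],
       [  0.        , 438.37206954, 197.6448963 ],
       [  0.        ,   0.        ,   1.        ]]), 'origin': array([-0.13541219, -0.8499406 ,  0.93074229]), 'orientation': array([ 0.84855219, -0.25632861,  0.1423759 , -0.44043607])}
{'time': 0.1, 'qpos': array([ 1.13799160e+00,  2.87106149e-01,  1.57801648e+00,  5.64213440e-06,
        1.27858781e+00, -1.49984827e-01]), 'dq': array([ 0.0002995 , -0.00075918, -0.00348532,  0.00165766, -0.00033637,
       -0.00106873]), 'joint_efforts': array([ 8.34490766e-04, -4.07299590e+01, -2.93697846e+01, -1.56272085e-04,
        3.42618194e-03, -2.20972134e-05]), 'eef_pos': array([0.18808132, 0.6476591 , 0.23007375]), 'tcp_rot': array([ 1.40939858e-01,  9.90017593e-01, -1.01347787e-03, -3.06794328e-04]), 'contact_force': array([ 0.2386064 , -0.38876318,  0.0225255 ]), 'wrist_torque': array([ 0.0120131 ,  0.04427034, -0.05611741]), 'finger_force': 0.0, 'opening': 0.9983715131175581} [[-0.96   0.279 -0.001]
 [ 0.279  0.96  -0.002]
 [ 0.    -0.002 -1.   ]]
```

View pics/top0.png

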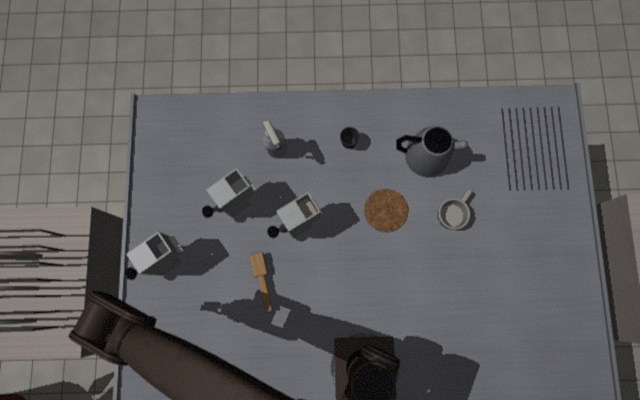

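View pics/side0.png

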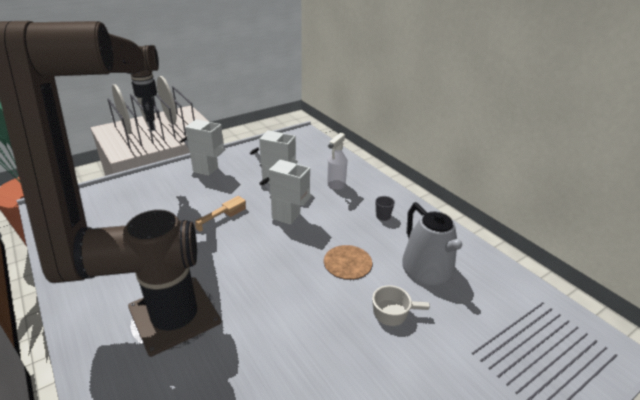

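Dispenser look-alikes in the top view: (150,255), (229,190) and (298,212). Robot's right is −y, which is image right, so (298,212) fits. The ramekin is at (454,214) with its handle towards (470,195), and the trivet is at (386,210). I'll confirm with a crop and measure.

```bash
cat > m.py <<'E'
from h import *
z=np.load("top0.npz");p,P=z["p"],z["P"]
def reg(c,r):
    m=np.zeros(P.shape[:2],bool);m[c[1]-r:c[1]+r,c[0]-r:c[0]+r]=1;return m&np.isfinite(P[...,2])
for c in [(150,255),(229,190),(298,212)]:
    m=reg(c,34)&(P[...,2]>.185)&(P[...,2]<.215);Q=P[m]
    r=cv2.minAreaRect(Q[:,:2].astype(np.float32)*1000)
    mh=reg(c,40)&(P[...,2]>.1)&(P[...,2]<.15)&(p.max(2)<60)
    print(c,r,Q[:,2].mean(),"head",np.nanmean(P[mh],0),mh.sum())
hsv=cv2.cvtColor(p,cv2.COLOR_BGR2HSV)
m=reg((386,210),30)&(hsv[...,1]>100);Q=P[m];print("trivet",cv2.minEnclosingCircle(Q[:,:2].astype(np.float32)*1000),Q[:,2].mean())
m=reg((460,208),30)&(P[...,2]>.02)&(P[...,2]<.07);Q=P[m]
print("z",np.percentile(Q[:,2],[5,50,95]))
rim=Q[Q[:,2]>.046];A=np.c_[rim[:,:2],np.ones(len(rim))]
cc=np.median(rim[:,:2],0)
from scipy.optimize import least_squares
f=least_squares(lambda v:np.hypot(*(rim[:,:2]-v).T)-.049,cc,loss="soft_l1",f_scale=.003).x
h=Q[np.hypot(*(Q[:,:2]-f).T)>.062];print("ramekin",f,"handle mean",h.mean(0),len(h),"max r",np.hypot(*(h[:,:2]-f).T).max(),"dir",np.arctan2(*(h.mean(0)[:2]-f)[::-1]))
cv2.imwrite("pics/c0.png",cv2.resize(p[150:290,110:350],None,fx=3,fy=3,interpolation=cv2.INTER_CUBIC))
for n,c in [("kettle",(432,150)),("filter",(349,137)),("spray",(273,138)),("brush",(262,282))]:
    m=reg(c,34)&(P[...,2]>.015);Q=P[m];print(n,Q.min(0).round(3),Q.max(0).round(3))
E
python3 m.py
```

```text
(150, 255) ((367.3277893066406, 636.9156494140625), (73.94751739501953, 114.6424789428711), 34.79421615600586) 0.19827531231789855 head [0.35004841 0.64629075 0.12731683] 368
(229, 190) ((557.3685913085938, 406.00836181640625), (74.43650817871094, 112.18461608886719), 36.03473663330078) 0.19829530006943402 head [0.53174542 0.4219898  0.12579982] 312
(298, 212) ((480.58026123046875, 193.79440307617188), (73.91015625, 111.96768188476562), 30.733549118041992) 0.1988302397815443 head [0.44455099 0.22973402 0.12687072] 202
trivet ((512.0345458984375, -93.0541763305664), 73.60616302490234) 0.0050834118059526
z [0.0239743  0.04459207 0.05442824]
ramekin [ 0.48762313 -0.31054391] handle mean [ 0.55157275 -0.35993211  0.0415351 ] 56 max r 0.10045649079452676 dir -0.6576201548130112
kettle [ 0.623 -0.333  0.016] [ 0.76  -0.125  0.206]
filter [ 0.724 -0.007  0.015] [0.792 0.058 0.074]
spray [0.679 0.242 0.015] [0.772 0.316 0.214]
brush [0.187 0.292 0.022] [0.377 0.367 0.045]
```

View pics/c0.png

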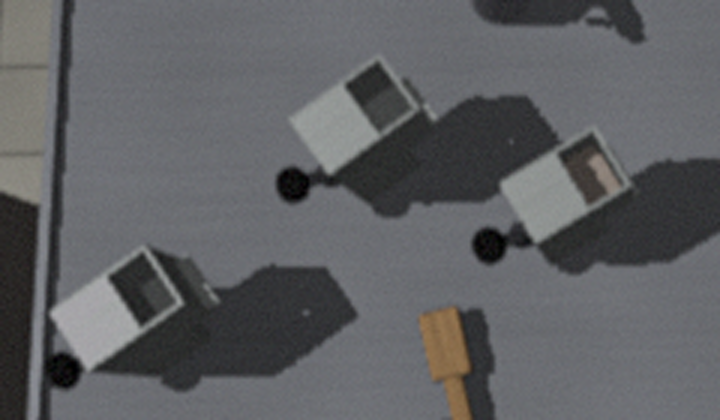

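The magazine of the (298,212) dispenser, at about (600,175) in the crop, shows off-white blocks. The other two are empty, so this is the right one. I'll refine the head position and work out the first moves.

```bash
cat > g.py <<'E'
import numpy as np
a=np.deg2rad(30.73);dx=np.array([np.cos(a),np.sin(a),0]);dy=np.array([-np.sin(a),np.cos(a),0]);Z=np.array([0,0,1.])
D=np.array([.4806,.1938,0])-.030*dy; OUT=D-.06*dy; AX=np.sin(np.deg2rad(35))*dy+np.cos(np.deg2rad(35))*Z
TRI=np.array([.512,-.093,.006]); RAM=np.array([.4876,-.3105,0]); ht=-.6576
HD=np.array([np.cos(ht),np.sin(ht),0])
def down(y): y=y/np.linalg.norm(y); return np.c_[np.cross(y,-Z),y,-Z]
GR=down(np.array([-HD[1],HD[0],0]))
E
python3 - <<'E'
from h import *; from g import *
z=np.load("top0.npz");p,P=z["p"],z["P"]
m=np.zeros((400,640),bool);m[218:245,260:283]=1
m&=(P[...,2]>.11)&(P[...,2]<.14)&(p.max(2)<70)
Q=P[m];c=(Q.min(0)+Q.max(0))/2
n=np.linalg.svd(Q-Q.mean(0))[2][2];n*=np.sign(n[2]);print(m.sum(),Q.mean(0),c,"local",[(Q.mean(0)-D)@v for v in(dx,dy,Z)],"n",n,AX)
print("D",D,"OUT",OUT)
print(delta([.188,.648,.32],GR),delta([.58,.2,.32],GR),delta(RAM+.08*HD+[0,0,.2],GR))
E
```

```text
107 [0.43138075 0.27837536 0.12728068] [0.43206218 0.27920331 0.12542545] local [np.float64(0.0009093020771274527), np.float64(0.12785038938948506), np.float64(0.12728067564668508)] n [-0.2374798   0.50594616  0.82922966] [-0.29309358  0.49303761  0.81915204]
D [0.49592979 0.16801245 0.        ] OUT [0.52658938 0.11643736 0.        ]
[ 2.000e-02  1.200e-02 -8.993e+00 -2.000e-03  0.000e+00  3.750e-01] [-5.0125e+01 -3.2069e+01 -8.9420e+00 -2.0000e-03  0.0000e+00  3.7500e-01] [-6.2947e+01 -8.6573e+01  3.1680e+00 -2.0000e-03  0.0000e+00  3.7500e-01]
```

```bash
python3 -m crank '[[0,0,-9,0,0,0.375],[0,0,-9,0,0,0.375],[0,0,-9,0,0,0.375],[-50,-32,-9,0,0,0.375],[-50,-32,-9,0,0,0.375],[-50,-32,-9,0,0,0.375],[-50,-32,-9,0,0,0.375],[-50,-32,-9,0,0,0.375],[-50,-32,-9,0,0,0.375],[-50,-32,-9,0,0,0.375]]' 1 40
python3 -c "
from h import *;from g import *
print(delta([.58,.2,.32],GR),delta(RAM+.08*HD+[0,0,.2],GR))"
```

```text
time: 1.1
eef_pos: [0.4195, 0.3829, 0.3208]
tcp_rot: [0.323, 0.946, -0.0, -0.0]
contact_force: [1.2, 0.8, 1.6]
opening: 1.004
finger_force: 0.0
[-2.3884e+01 -4.6670e+00  8.0000e-02 -1.0000e-03 -0.0000e+00 -0.0000e+00] [-5.5779e+01 -5.0710e+01  1.2098e+01 -1.0000e-03 -0.0000e+00 -0.0000e+00]
```

```bash
python3 -m crank '[[-24,-5,0,0,0,0],[-24,-5,0,0,0,0],[-24,-5,0,0,0,0],[-24,-5,0,0,0,0],[-56,-51,0,0,0,0],[-56,-51,0,0,0,0],[-56,-51,0,0,0,0],[-56,-51,0,0,0,0],[-56,-51,0,0,0,0],[-56,-51,0,0,0,0]]'
python3 -m crank '[[-30,-44,0,0,0,0],[-30,-44,0,0,0,0],[-30,-44,0,0,0,0],[-30,-44,0,0,0,0],[-30,-44,0,0,0,0]]'
python3 -c "
from h import *;from g import *
print(delta(RAM+.08*HD+[0,0,.2],GR))"
```

```text
time: 2.1
eef_pos: [0.5488, -0.0691, 0.3209]
tcp_rot: [0.323, 0.946, 0.0, -0.0]
contact_force: [0.5, 0.2, -0.6]
opening: 1.001
finger_force: 0.0
time: 2.6
eef_pos: [0.5339, -0.3186, 0.3207]
tcp_rot: [0.323, 0.946, 0.0, -0.0]
contact_force: [0.2, 0.2, 0.3]
opening: 1.0
finger_force: 0.0
[-3.8480e+00 -2.1870e+00  1.2071e+01  0.0000e+00 -1.0000e-03 -0.0000e+00]
```

```bash
python3 -m crank '[[-3,-1,8,0,0,0],[-3,-1,8,0,0,0],[-3,-1,8,0,0,0],[-3,-1,8,0,0,0]]'
python3 - <<'E'
from h import *;from g import *
print(delta(RAM+.08*HD+[0,0,.016],GR))
p,d,P=cam("wrist");cv2.imwrite("pics/w1.png",p);np.savez("w1.npz",p=p,P=P)
m=(P[...,2]>.02)&(P[...,2]<.07)&(np.hypot(P[...,0]-RAM[0],P[...,1]-RAM[1])<.115);Q=P[m]
from scipy.optimize import least_squares
rim=Q[Q[:,2]>.048];print(len(rim))
f=least_squares(lambda v:np.hypot(*(rim[:,:2]-v).T)-.049,RAM[:2],loss="soft_l1",f_scale=.003).x
r=np.hypot(*(Q[:,:2]-f).T);h=Q[(r>.06)&(Q[:,2]>.03)];print("ram",f,"handle",h.mean(0),h.min(0),h.max(0),len(h),"dir",np.arctan2(*(h.mean(0)[:2]-f)[::-1]))
E
```

```text
time: 3.0
eef_pos: [0.5518, -0.3426, 0.2404]
tcp_rot: [0.323, 0.946, 0.001, -0.001]
contact_force: [1.3, -0.6, 0.4]
opening: 0.999
finger_force: 0.0
[-1.0210e+00 -1.3880e+00  2.2437e+01  0.0000e+00 -3.0000e-03 -0.0000e+00]
2394
ram [ 0.48645161 -0.31055965] handle [ 0.54883913 -0.35901787  0.04247574] [ 0.5294792  -0.37673238  0.03872686] [ 0.56808009 -0.34120678  0.04518751] 595 dir -0.6603896138303296
```

View pics/w1.png

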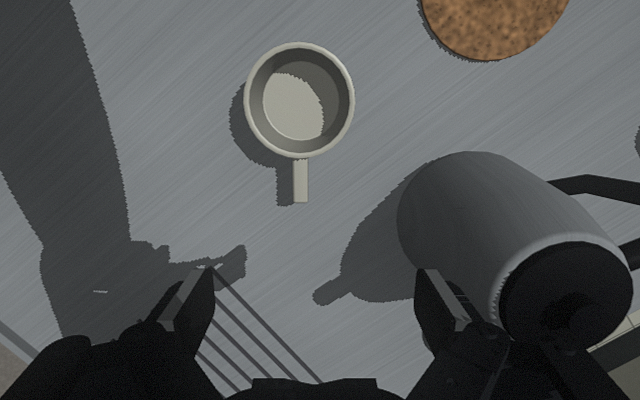

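The wrist view shows the ramekin at (299,100) with its handle towards (301,202), matching the estimate, and the kettle clear to the right. I'll descend and pinch.

```bash
python3 -m crank '[[-1,-1.4,4,0,0,0],[-1,-1.4,8,0,0,0],[-1,-1.4,12,0,0,0],[-1,-1.4,16,0,0,0],[-1,-1.4,18.5,0,0,0],[-1,-1.4,20.5,0,0,0],[-1,-1.4,21.5,0,0,0],[-1,-1.4,22.4,0,0,0],[-1,-1.4,22.4,0,0,0],[-1,-1.4,22.4,0,0,0]]' 0.5
python3 -c "
from h import *;from g import *
print(delta([.55,-.3595,.016],GR))"
```

```text
time: 4.05
eef_pos: [0.5525, -0.3608, 0.019]
tcp_rot: [0.323, 0.946, -0.001, 0.001]
contact_force: [0.3, -0.2, 0.1]
opening: 0.502
finger_force: 0.0
[ 0.282 -0.047  0.3   -0.     0.003  0.   ]
```

Next: correct slightly, close, and lift a little.

```bash
python3 -m crank '[[0.3,0,0.3,0,0,0],[0.3,0,0.3,0,0,0]]'
python3 -m crank '[[0,0,0,0,0,0],[0,0,0,0,0,0],[0,0,0,0,0,0],[0,0,0,0,0,0],[0,0,0,0,0,0],[0,0,0,0,0,0],[0,0,0,0,0,0],[0,0,0,0,0,0]]' 0 60
python3 -m crank '[[0,0,-1,0,0,0],[0,0,-2,0,0,0],[0,0,-3,0,0,0],[0,0,-4,0,0,0],[0,0,-4,0,0,0],[0,0,-4,0,0,0]]'
python3 - <<'E'
from h import *;from g import *
p,d,P=cam("wrist")
m=(P[...,2]>.03)&(P[...,2]<.12)&(np.hypot(P[...,0]-RAM[0],P[...,1]-RAM[1])<.06);Q=P[m]
rim=Q[Q[:,2]>np.percentile(Q[:,2],70)];c=rim[:,:2].mean(0)
A=np.c_[rim[:,:2]-c,np.ones(len(rim))];print(c,"plane slope,z",np.linalg.lstsq(A,rim[:,2],rcond=None)[0])
s=ctrl.get_state();e=s["eef_pos"];print(e)
off=OUT+HD*.08+[0,0,e[2]]
print("to outlet",delta(off,GR))
E
```

```text
time: 4.25
eef_pos: [0.5491, -0.3584, 0.0148]
tcp_rot: [0.323, 0.946, -0.0, 0.0]
contact_force: [0.6, -0.0, -0.3]
opening: 0.498
finger_force: 0.0
time: 5.05
eef_pos: [0.5494, -0.3586, 0.0147]
tcp_rot: [0.323, 0.946, -0.0, 0.0]
contact_force: [-0.3, -0.6, 4.1]
opening: 0.173
finger_force: 59.6
time: 5.65
eef_pos: [0.5494, -0.3586, 0.0549]
tcp_rot: [0.323, 0.946, -0.0, 0.0]
contact_force: [0.7, 0.3, -3.6]
opening: 0.177
finger_force: 58.9
[ 0.49849679 -0.32054236] plane slope,z [-1.59801295e-05 -8.03817473e-05  8.86981750e-02]
[ 0.54903702 -0.35826837  0.05419167]
to outlet [ 2.2799e+01  3.6194e+01  6.0000e-03  0.0000e+00 -0.0000e+00 -0.0000e+00]
```

The ramekin is lifted level. I'll carry it towards the outlet, bulging away from the kettle.

```bash
python3 -m crank '[[3.3,2.5,0,0,0,0],[6.7,5,0,0,0,0],[10,7.5,0,0,0,0],[13.3,9.9,0.5,0,0,0],[16,13.5,1,0,0,0],[19,17,1.5,0,0,0],[22.6,21.3,2,0,0,0],[22.8,25,2,0,0,0],[22.8,28,2,0,0,0],[22.8,28,2,0,0,0]]'
python3 -m crank '[[0,2,0,0,0,0],[0,4,0,0,0,0],[0,6,0,0,0,0],[0,7.5,0,0,0,0],[0,8.2,0,0,0,0],[0,8.2,0,0,0,0],[0,8.2,0,0,0,0]]'
python3 - <<'E'
from h import *;from g import *
c=np.array([.549-.4865,-.3583+.3106,0]); print("to",delta(OUT+c+[0,0,.0148],GR))
p,d,P=cam("top");cv2.imwrite("pics/t2.png",cv2.resize(p[150:290,210:450],None,fx=3,fy=3))
q,_,_=cam("side");cv2.imwrite("pics/s2.png",cv2.resize(q[130:300,220:460],None,fx=3,fy=3))
m=(P[...,2]>.05)&(P[...,2]<.085)&(np.hypot(P[...,0]-OUT[0],P[...,1]-OUT[1])<.07);Q=P[m]
from scipy.optimize import least_squares
print(len(Q),least_squares(lambda v:np.hypot(*(Q[:,:2]-v).T)-.049,OUT[:2],loss="soft_l1",f_scale=.003).x,OUT)
E
```

```text
time: 6.7
eef_pos: [0.5415, 0.0052, 0.0345]
tcp_rot: [0.321, 0.947, 0.0, 0.001]
contact_force: [-0.6, -0.5, -3.6]
opening: 0.18
finger_force: 59.2
time: 7.4
eef_pos: [0.5895, 0.0669, 0.0339]
tcp_rot: [0.323, 0.946, -0.0, -0.001]
contact_force: [0.2, 0.8, -3.6]
opening: 0.182
finger_force: 59.2
to [ 1.410e-01  1.210e-01  1.915e+00 -1.000e-03 -1.000e-03 -0.000e+00]
34 [0.52568736 0.11234854] [0.52658938 0.11643736 0.        ]
```

View pics/s2.png

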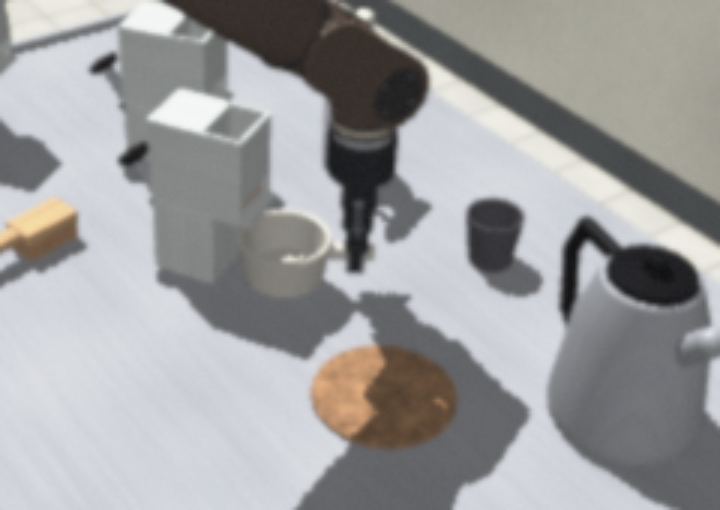

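The side crop shows the ramekin (287,250) just in front of the dispenser's outlet, level. I'll lower, release and rise.

```bash
python3 -m crank '[[0.15,0.15,0.7,0,0,0],[0.15,0.15,1.2,0,0,0],[0.15,0.15,1.6,0,0,0],[0.15,0.15,1.9,0,0,0],[0.15,0.15,1.9,0,0,0],[0.15,0.15,1.9,0,0,0]]'
python3 -m crank '[[0,0,0,0,0,0],[0,0,0,0,0,0],[0,0,0,0,0,0],[0,0,0,0,0,0]]' 0.45
python3 -m crank '[[0,0,-2,0,0,0],[0,0,-4,0,0,0],[0,0,-8,0,0,0],[0,0,-12,0,0,0],[0,0,-17,0,0,0],[0,0,-22,0,0,0],[0,0,-27,0,0,0],[0,0,-30,0,0,0],[0,0,-30,0,0,0],[0,0,-30,0,0,0]]'
python3 - <<'E'
from h import *;from g import *
p,d,P=cam("wrist");cv2.imwrite("pics/w2.png",p)
m=(P[...,2]>.046)&(P[...,2]<.06)&(np.hypot(P[...,0]-OUT[0],P[...,1]-OUT[1])<.07);Q=P[m]
from scipy.optimize import least_squares
print(len(Q),least_squares(lambda v:np.hypot(*(Q[:,:2]-v).T)-.049,OUT[:2],loss="soft_l1",f_scale=.003).x,OUT)
m=(P[...,2]>.19)&(P[...,2]<.21);print("disp",cv2.minAreaRect(P[m][:,:2].astype(np.float32)*1000),m.sum())
# options for plunger orientation
HEAD=D+.129*dy+.127*Z;s=ctrl.get_state()
A=R.from_quat(s["tcp_rot"]);
r=R.align_vectors([-AX],[A.as_matrix()[:,2]])[0]
z=A.as_matrix()[:,2];v=np.cross(z,-AX);ang=np.arctan2(np.linalg.norm(v),z@-AX);r=R.from_rotvec(v/np.linalg.norm(v)*ang)
for T in [(r*A).as_matrix(), np.c_[dx,np.cross(-AX,dx),-AX],np.c_[-dx,np.cross(-AX,-dx),-AX],np.c_[np.cross(dx,-AX),dx,-AX],np.c_[np.cross(-dx,-AX),-dx,-AX]]:
    print(delta(HEAD+.04*AX,T),T[:,1].round(2))
print(HEAD,s["qpos"].round(2),s["eef_pos"])
E
```

```text
time: 8.1
eef_pos: [0.5898, 0.0696, 0.0153]
tcp_rot: [0.323, 0.946, -0.0, -0.0]
contact_force: [0.1, -0.6, -3.0]
opening: 0.179
finger_force: 59.3
time: 8.5
eef_pos: [0.5902, 0.0696, 0.0158]
tcp_rot: [0.323, 0.946, 0.0, 0.0]
contact_force: [0.7, 0.0, -0.2]
opening: 0.45
finger_force: 0.0
time: 9.5
eef_pos: [0.59, 0.0696, 0.3162]
tcp_rot: [0.323, 0.946, 0.0, 0.001]
contact_force: [0.1, -0.4, -1.0]
opening: 0.45
finger_force: 0.0
1204 [0.52657515 0.11818831] [0.52658938 0.11643736 0.        ]
disp ((604.3074951171875, 220.80979919433594), (312.4732971191406, 44.889076232910156), 27.951406478881836) 3923
[27.513  7.684 15.471  0.224 -0.569 -0.   ] [ 0.65  0.73 -0.21]
[27.513  7.684 15.471 -0.404 -0.592  1.878] [ 0.42 -0.7   0.57]
[27.513  7.684 15.471  0.536 -0.366 -1.154] [-0.42  0.7  -0.57]
[27.513  7.684 15.471  0.114 -0.605  0.365] [0.86 0.51 0.  ]
[27.513  7.684 15.471  0.837  0.158 -2.649] [-0.86 -0.51 -0.  ]
[0.43001169 0.2788989  0.127     ] [-0.05  0.06  1.69 -0.    1.4  -0.97] [0.58928189 0.06957995 0.31417069]
```

View pics/w2.png

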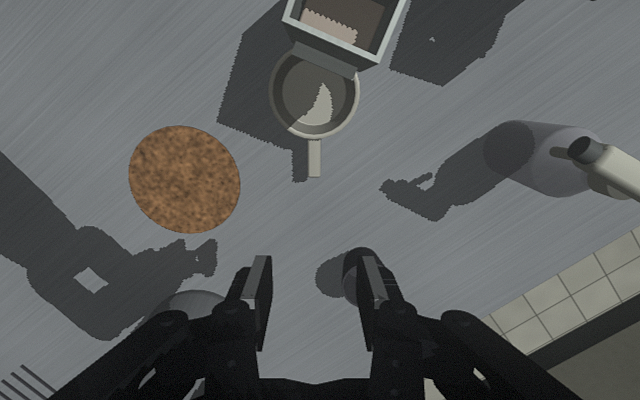

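The ramekin stands 2 mm from the outlet point, with the lip over its near edge at about (325,60). Next I'll go over the dispenser to the plunger, gripper shut and tilted along its axis.

```bash
python3 -m crank '[[36,11.1,2.4,0.114,-0.605,0.365],[36,11.1,2.4,0.114,-0.605,0.365],[36,11.1,2.4,0.114,-0.605,0.365],[36,11.1,2.4,0.114,-0.605,0.365],[36,11.1,2.4,0.114,-0.605,0.365],[36,11.1,2.4,0.114,-0.605,0.365],[36,11.1,2.4,0.114,-0.605,0.365],[36,11.1,2.4,0.114,-0.605,0.365],[36,11.1,2.4,0.114,-0.605,0.365],[36,11.1,2.4,0.114,-0.605,0.365]]' 0 60
python3 -m crank '[[0,0,0,0,0,0],[0,0,0,0,0,0],[0,0,0,0,0,0]]'
python3 - <<'E'
from h import *;from g import *
HEAD=D+.129*dy+.127*Z;T=np.c_[np.cross(dx,-AX),dx,-AX]
p,d,P=cam("wrist");cv2.imwrite("pics/w3.png",p)
np.savez("w3.npz",p=p,P=P)
print("head px",pix("wrist",HEAD),delta(HEAD+.04*AX,T),ctrl.get_state()["qpos"].round(2))
m=(np.linalg.norm(P-HEAD,axis=-1)<.035)&(abs((P-HEAD)@AX)<.012)&(p.max(2)<70);Q=P[m]
print(m.sum(),Q.mean(0),[(Q.mean(0)-HEAD)@v for v in(T[:,0],dx,AX)],[((Q-HEAD)@v).min().round(4) for v in(T[:,0],dx)],[((Q-HEAD)@v).max().round(4) for v in(T[:,0],dx)])
E
```

```text
time: 10.55
eef_pos: [0.3714, 0.378, 0.2887]
tcp_rot: [0.469, 0.83, -0.15, 0.262]
contact_force: [0.3, 0.7, 0.6]
opening: -0.0
finger_force: 0.0
time: 10.85
eef_pos: [0.3736, 0.3763, 0.2913]
tcp_rot: [0.473, 0.828, -0.149, 0.262]
contact_force: [-0.3, -0.1, -0.2]
opening: 0.001
finger_force: 0.0
head px (np.float64(313.7279695838502), np.float64(172.4997022509356)) [ 2.2500e-01 -1.3600e-01  1.5935e+01  0.0000e+00  1.0000e-03 -3.0000e-03] [ 0.86  0.07  1.79 -0.58  1.5   0.43]
1183 [0.4278443  0.28291286 0.12571483] [np.float64(0.004470721913253824), np.float64(0.00018805303625588567), np.float64(0.0015615267086172113)] [np.float64(-0.0161), np.float64(-0.019)] [np.float64(0.0233), np.float64(0.0192)]
```

View pics/w3.png

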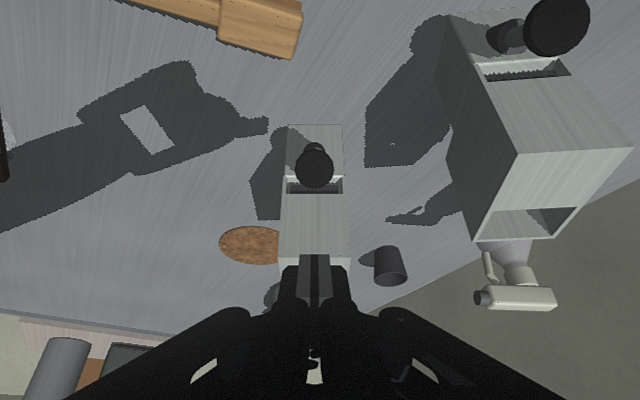

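The view shows the plunger head at (314,165), with fingers aligned above it; it's about 4 mm further out than assumed. I'll approach.

```bash
python3 -m crank '[[0.3,0,4,0,0,0],[0.6,-0.1,8,0,0,0],[0.6,-0.1,12,0,0,0],[0.6,-0.1,15,0,0,0],[0.6,-0.1,17,0,0,0],[0.6,-0.1,18.5,0,0,0],[0.6,-0.1,19,0,0,0],[0.6,-0.1,19,0,0,0]]'
python3 -m crank '[[0,0,0.5,0,0,0],[0,0,1,0,0,0],[0,0,1.5,0,0,0],[0,0,1.5,0,0,0]]'
cat > st.py <<'E'
from h import *;from g import *
HEAD=D+.1323*dy+.127*Z;T=np.c_[np.cross(dx,-AX),dx,-AX];s=ctrl.get_state()
v=s["eef_pos"]-HEAD;print("tcp rel head Tx,dx,AX mm",[round(float(v@k)*1000,1) for k in(T[:,0],dx,AX)],"F along AX",s["contact_force"]@AX,"F",s["contact_force"].round(1))
E
python3 st.py
```

```text
time: 11.7
eef_pos: [0.4257, 0.2871, 0.1324]
tcp_rot: [0.472, 0.829, -0.149, 0.262]
contact_force: [0.2, -0.2, 0.1]
opening: 0.007
finger_force: 0.0
time: 12.1
eef_pos: [0.4306, 0.2808, 0.1209]
tcp_rot: [0.471, 0.829, -0.147, 0.263]
contact_force: [-1.2, 1.6, 4.5]
opening: 0.0
finger_force: 2.4
tcp rel head Tx,dx,AX mm [1.9, 1.4, -6.1] F along AX 4.7851869308594255 F [-1.2  1.6  4.5]
```

```bash
python3 -m crank '[[0,0,0.6,0,0,0],[0,0,1.2,0,0,0],[0,0,1.8,0,0,0],[0,0,2.4,0,0,0],[0,0,3,0,0,0],[0,0,3.4,0,0,0],[0,0,3.7,0,0,0],[0,0,3.7,0,0,0]]'; python3 st.py
python3 -m crank '[[0,0,0.3,0,0,0],[0,0,0.5,0,0,0],[0,0,0.5,0,0,0]]'; python3 st.py
```

```text
time: 12.9
eef_pos: [0.4412, 0.2629, 0.0912]
tcp_rot: [0.472, 0.829, -0.147, 0.263]
contact_force: [-4.3, 3.8, 8.9]
opening: 0.001
finger_force: 5.1
tcp rel head Tx,dx,AX mm [1.8, 1.4, -42.4] F along AX 10.398719595130837 F [-4.3  3.8  8.9]
time: 13.2
eef_pos: [0.442, 0.2617, 0.0892]
tcp_rot: [0.473, 0.828, -0.147, 0.262]
contact_force: [-14.0, 8.2, 19.1]
opening: 0.002
finger_force: 11.7
tcp rel head Tx,dx,AX mm [1.8, 1.5, -44.9] F along AX 23.78885039337695 F [-14.    8.2  19.1]
```

The force jump shows it is at the stop. I'll retract fully and check the first block.

```bash
python3 -m crank '[[0,0,-1,0,0,0],[0,0,-2,0,0,0],[0,0,-3,0,0,0],[0,0,-4,0,0,0],[0,0,-5,0,0,0],[0,0,-6,0,0,0],[0,0,-6,0,0,0],[0,0,-6,0,0,0]]'; python3 st.py
cat > look.py <<'E'
import sys
from h import *;from g import *
q,_,P=cam("side");p,_,T=cam("top")
a=cv2.resize(q[160:230,255:345],(540,420),interpolation=cv2.INTER_CUBIC)
u,v=map(int,pix("top",OUT+[0,0,.05]));b=cv2.resize(p[v-35:v+35,u-35:u+10],(250,420),interpolation=cv2.INTER_CUBIC)
cv2.imwrite(sys.argv[1],np.hstack([a,b]))
m=(np.linalg.norm(T[...,:2]-D[:2],axis=-1)<.018)&(T[...,2]>.09)&(T[...,2]<.19);print("mag z",np.percentile(T[m][:,2],[10,50,90]).round(3))
m=(np.linalg.norm(P[...,:2]-OUT[:2],axis=-1)<.035)&(P[...,2]<.09);print("side: ramekin inside z",np.percentile(P[m][:,2],[10,50,90]).round(3))
E
python3 look.py pics/l1.png
```

```text
time: 14.0
eef_pos: [0.4239, 0.2885, 0.134]
tcp_rot: [0.471, 0.829, -0.149, 0.262]
contact_force: [-0.4, -0.6, 0.7]
opening: -0.001
finger_force: 0.0
tcp rel head Tx,dx,AX mm [2.6, -0.3, 10.4] F along AX 0.37862818602072124 F [-0.4 -0.6  0.7]
mag z [0.131 0.136 0.139]
side: ramekin inside z [0.023 0.026 0.029]
```

View pics/l1.png

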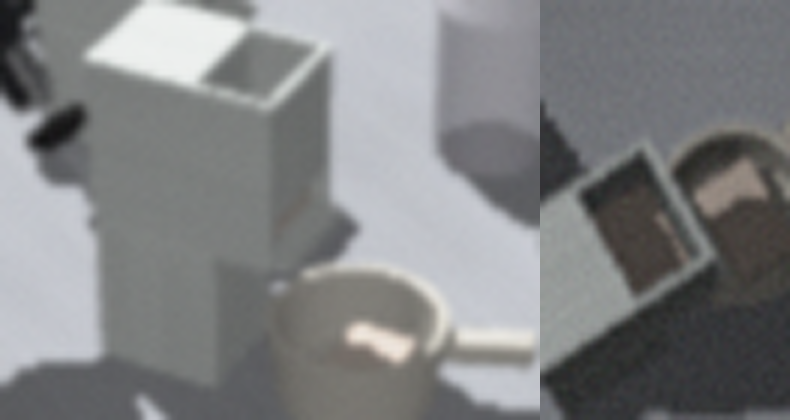

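The first block lies flat in the ramekin (375,340), two remain in the magazine (top at 136 mm), and the head is free. Second stroke.

```bash
python3 -m crank '[[0,0,0.8,0,0,0],[0,0,1.6,0,0,0],[0,0,2.3,0,0,0],[0,0,3,0,0,0],[0,0,3.6,0,0,0],[0,0,4.2,0,0,0],[0,0,4.8,0,0,0],[0,0,5.3,0,0,0],[0,0,5.7,0,0,0],[0,0,6,0,0,0]]'
python3 -m crank '[[0,0,0,0,0,0],[0,0,0,0,0,0]]'; python3 st.py
```

```text
time: 15.1
eef_pos: [0.4412, 0.2613, 0.0889]
tcp_rot: [0.474, 0.828, -0.148, 0.261]
contact_force: [-27.6, 18.0, 36.0]
opening: -0.004
finger_force: 22.8
time: 15.3
eef_pos: [0.4411, 0.2614, 0.089]
tcp_rot: [0.474, 0.828, -0.148, 0.262]
contact_force: [-19.2, 10.2, 22.5]
opening: 0.0
finger_force: 14.8
tcp rel head Tx,dx,AX mm [2.1, 0.5, -44.9] F along AX 29.071734674458032 F [-19.2  10.2  22.5]
```

Home again. Now retract all the way to a clear standoff and check.

```bash
python3 -m crank '[[0,0,-1,0,0,0],[0,0,-2,0,0,0],[0,0,-3,0,0,0],[0,0,-4,0,0,0],[0,0,-5,0,0,0],[0,0,-7,0,0,0],[0,0,-11,0,0,0],[0,0,-15,0,0,0],[0,0,-19,0,0,0],[0,0,-24,0,0,0]]'
python3 -m crank '[[0,0,0,0,0,0],[0,0,0,0,0,0],[0,0,0,0,0,0]]'
python3 look.py pics/l2.png
python3 - <<'E'
from h import *;from g import *
c=np.array([.0632,-.0486,0])  # tcp-ramekin at release
print(delta(OUT+[.0634,-.0475,.32],GR), delta(OUT+[.0634,-.0475,.30],GR)); print(ctrl.get_state()["qpos"].round(2),ctrl.get_state()["eef_pos"])
E
```

```text
time: 16.3
eef_pos: [0.3707, 0.377, 0.2812]
tcp_rot: [0.471, 0.829, -0.151, 0.262]
contact_force: [0.4, -0.1, -0.4]
opening: -0.001
finger_force: 0.0
time: 16.6
eef_pos: [0.3712, 0.3767, 0.2801]
tcp_rot: [0.471, 0.829, -0.15, 0.262]
contact_force: [0.2, -1.2, -0.4]
opening: -0.0
finger_force: 0.0
mag z [0.118 0.126 0.132]
side: ramekin inside z [0.042 0.045 0.047]
[-33.064   3.111  18.358  -0.119   0.606  -0.365] [-31.913   3.116  19.994  -0.119   0.606  -0.365]
[ 0.86  0.08  1.81 -0.58  1.49  0.44] [0.37127849 0.37642102 0.27983235]
```

View pics/l2.png

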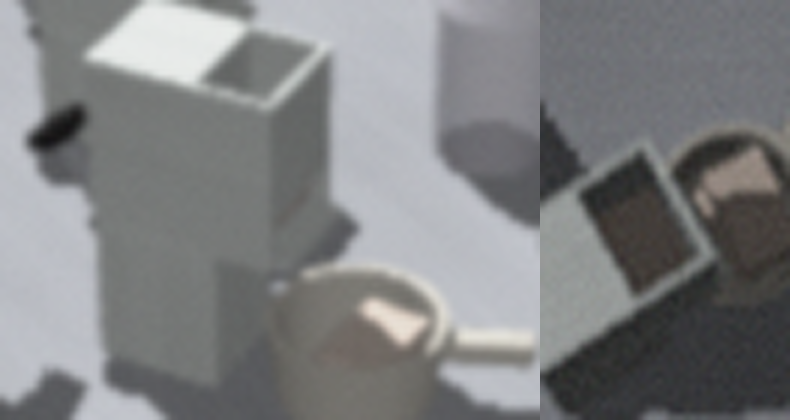

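Two blocks lie stacked in the ramekin (top at 44 mm, at (385,330)), one is left in the magazine, and the plunger is out. Back to the handle.

```bash
python3 -m crank '[[-33,3.1,18.4,-0.119,0.606,-0.365],[-33,3.1,18.4,-0.119,0.606,-0.365],[-33,3.1,18.4,-0.119,0.606,-0.365],[-33,3.1,18.4,-0.119,0.606,-0.365],[-33,3.1,18.4,-0.119,0.606,-0.365],[-33,3.1,18.4,-0.119,0.606,-0.365],[-33,3.1,18.4,-0.119,0.606,-0.365],[-33,3.1,18.4,-0.119,0.606,-0.365],[-33,3.1,18.4,-0.119,0.606,-0.365],[-33,3.1,18.4,-0.119,0.606,-0.365]]' 0.5
python3 -m crank '[[0,0,0,0,0,0],[0,0,0,0,0,0],[0,0,0,0,0,0]]'
python3 - <<'E'
from h import *;from g import *
p,d,P=cam("wrist")
m=(P[...,2]>.03)&(P[...,2]<.049)&(np.linalg.norm(P[...,:2]-OUT[:2],axis=-1)>.062)&(np.linalg.norm(P[...,:2]-OUT[:2]-.08*HD[:2],axis=-1)<.04);Q=P[m]
print("handle",len(Q),Q.mean(0),"expected",OUT+[.0634,-.0475,0])
print(delta([.590,.0698,.0153],GR))
E
```

```text
time: 17.7
eef_pos: [0.5904, 0.0683, 0.3195]
tcp_rot: [0.324, 0.946, 0.002, -0.001]
contact_force: [0.9, 0.2, -0.9]
opening: 0.499
finger_force: 0.0
time: 18.0
eef_pos: [0.5894, 0.0721, 0.3211]
tcp_rot: [0.321, 0.947, 0.002, 0.0]
contact_force: [-0.3, -0.2, -0.5]
opening: 0.503
finger_force: 0.0
handle 382 [0.59068772 0.06820032 0.04254658] expected [0.58998938 0.06893736 0.        ]
[-1.7600e-01 -2.8800e-01  3.0592e+01  5.0000e-03 -0.0000e+00  3.0000e-03]
```

```bash
python3 -m crank '[[-0.2,-0.3,5,0,0,0],[-0.2,-0.3,10,0,0,0],[-0.2,-0.3,15,0,0,0],[-0.2,-0.3,20,0,0,0],[-0.2,-0.3,24,0,0,0],[-0.2,-0.3,27,0,0,0],[-0.2,-0.3,29,0,0,0],[-0.2,-0.3,30,0,0,0],[-0.2,-0.3,30.5,0,0,0],[-0.2,-0.3,30.5,0,0,0]]'
python3 -m crank '[[0,0,0,0,0,0],[0,0,0,0,0,0],[0,0,0,0,0,0],[0,0,0,0,0,0],[0,0,0,0,0,0],[0,0,0,0,0,0],[0,0,0,0,0,0],[0,0,0,0,0,0]]' 0 60
python3 -m crank '[[0,0,-0.6,0,0,0],[0,0,-1.2,0,0,0],[0,0,-1.8,0,0,0],[0,0,-2,0,0,0],[0,0,-2,0,0,0]]'
python3 -c "
from h import *;from g import *
e=ctrl.get_state()['eef_pos'];print(delta(TRI+[.0634,-.0475,e[2]-.006],GR))"
```

```text
time: 19.05
eef_pos: [0.5911, 0.0685, 0.0166]
tcp_rot: [0.322, 0.947, 0.002, 0.001]
contact_force: [0.1, 0.6, 0.6]
opening: 0.496
finger_force: 0.0
time: 19.85
eef_pos: [0.5921, 0.068, 0.0178]
tcp_rot: [0.322, 0.947, 0.003, 0.002]
contact_force: [0.3, -0.3, 5.5]
opening: 0.178
finger_force: 59.8
time: 20.35
eef_pos: [0.5908, 0.068, 0.0364]
tcp_rot: [0.322, 0.947, 0.002, 0.001]
contact_force: [0.4, 1.3, -4.6]
opening: 0.177
finger_force: 58.6
[-1.1502e+01 -1.7463e+01 -8.3000e-02  5.0000e-03  0.0000e+00  1.0000e-03]
```

Before carrying on, a quick clearance check against the kettle near the trivet (old depth data, no new view).

```bash
python3 - <<'E'
from h import *;from g import *
P=np.load("top0.npz")["P"];k=(P[...,2]>.03)&(P[...,0]>.58)&(P[...,0]<.8)&(P[...,1]>-.36)&(P[...,1]<-.09);Q=P[k]
for a,b in((0,30),(-15,25),(-38,0)):
    a,=np.deg2rad([a]);c=TRI+.079*np.array([np.cos(a),np.sin(a),0]);print(np.rad2deg(a),c,"min dist",np.hypot(*(Q[:,:2]-c[:2]).T).min())
    H=np.array([np.cos(a),np.sin(a),0]);e=ctrl.get_state()['eef_pos'];print(delta(np.r_[c[:2],e[2]],down(np.array([-H[1],H[0],0]))))
print(ctrl.get_state()["qpos"].round(2))
E
```

```text
0.0 [ 0.591 -0.093  0.006] min dist 0.10714551396752572
[-9.8400e+00 -1.2748e+01 -6.0000e-02  5.0000e-03  2.0000e-03 -6.5600e-01]
-14.999999999999998 [ 0.58830814 -0.1134467   0.006     ] min dist 0.09268970390332053
[-1.0874e+01 -1.4532e+01 -6.9000e-02  5.0000e-03  1.0000e-03 -3.9400e-01]
-38.0 [ 0.57425285 -0.14163726  0.006     ] min dist 0.08408420282480465
[-1.1481e+01 -1.7623e+01 -8.4000e-02  5.0000e-03  0.0000e+00  7.0000e-03]
[-0.06  0.34  1.9   0.01  0.9  -0.98]
```

Turning the handle to point along world +x gives 107 mm of clearance. Carry, rotating gently.

```bash
python3 -m crank '[[-0.7,-1,0,0,0,0],[-1.8,-2.4,0,0,0,0],[-3,-4,0,0,0,0],[-4.3,-5.6,0,0,0,-0.05],[-5.6,-7.3,0,0,0,-0.15],[-6.8,-9,0,0,0,-0.26],[-8,-10.4,0,0,0,-0.37],[-9,-11.7,0,0,0,-0.48],[-9.6,-12.4,0,0,0,-0.58],[-9.8,-12.7,0,0,0,-0.656]]'
python3 -m crank '[[0,0,0.4,0,0,0],[0,0,0.7,0,0,0],[0,0,0.7,0,0,0],[0,0,0.7,0,0,0]]'
python3 - <<'E'
from h import *;from g import *
p,d,P=cam("top");s=ctrl.get_state()
m=(P[...,2]>.052)&(P[...,2]<.075)&(np.linalg.norm(P[...,:2]-TRI[:2],axis=-1)<.08);Q=P[m]
from scipy.optimize import least_squares
print(len(Q),least_squares(lambda v:np.hypot(*(Q[:,:2]-v).T)-.049,TRI[:2],loss="soft_l1",f_scale=.003).x)
a=np.array([0,1.,0]);print(delta(TRI+[.079,0,.0168],down(a)),s["eef_pos"],s["contact_force"])
E
```

```text
time: 21.35
eef_pos: [0.5906, -0.0943, 0.0352]
tcp_rot: [-0.001, 1.0, 0.002, 0.001]
contact_force: [-0.3, 0.0, -3.5]
opening: 0.176
finger_force: 58.7
time: 21.75
eef_pos: [0.5906, -0.0919, 0.0281]
tcp_rot: [0.0, 1.0, 0.002, 0.001]
contact_force: [0.7, 0.3, -3.7]
opening: 0.176
finger_force: 58.6
0 [ 0.512 -0.093]
[-0.014 -0.103  0.561  0.004  0.003 -0.   ] [ 0.59084282 -0.09199596  0.02840883] [ 0.3007733  -0.11197228 -3.98809629]
```

```bash
python3 -m crank '[[0,-0.1,0.2,0,0,0],[0,-0.1,0.35,0,0,0],[0,-0.1,0.5,0,0,0],[0,-0.1,0.6,0,0,0],[0,-0.1,0.6,0,0,0]]'
python3 - <<'E'
from h import *;from g import *
p,d,P=cam("wrist");cv2.imwrite("pics/w5.png",p)
m=(P[...,2]>.052)&(P[...,2]<.075)&(np.linalg.norm(P[...,:2]-TRI[:2],axis=-1)<.07);Q=P[m]
from scipy.optimize import least_squares
c=least_squares(lambda v:np.hypot(*(Q[:,:2]-v).T)-.049,TRI[:2],loss="soft_l1",f_scale=.003).x
print(len(Q),c,TRI,"rim z",Q[:,2].mean())
E
```

```text
time: 22.3
eef_pos: [0.5914, -0.0933, 0.0239]
tcp_rot: [0.0, 1.0, 0.002, 0.001]
contact_force: [-1.2, 1.6, 5.2]
opening: 0.175
finger_force: 59.9
18652 [ 0.5093205  -0.09407721] [ 0.512 -0.093  0.006] rim z 0.05779007944437577
```

It's seated (the force changed sign), centre within 3 mm of the trivet's. Release and rise.

```bash
python3 -m crank '[[0,0,0,0,0,0],[0,0,0,0,0,0],[0,0,0,0,0,0],[0,0,0,0,0,0]]' 0.5
python3 -m crank '[[0,0,-1,0,0,0],[0,0,-3,0,0,0],[0,0,-6,0,0,0],[0,0,-10,0,0,0],[0,0,-15,0,0,0],[0,0,-20,0,0,0],[0,0,-24,0,0,0],[0,0,-24,0,0,0],[0,0,-24,0,0,0]]'
python3 - <<'E'
from h import *;from g import *
p,d,P=cam("wrist");q,_,_=cam("side");cv2.imwrite("pics/f.png",np.hstack([cv2.resize(p,(400,250)),cv2.resize(q,(400,250))]))
r=np.linalg.norm(P[...,:2]-TRI[:2],axis=-1);m=(P[...,2]>.052)&(P[...,2]<.066)&(r<.07);Q=P[m]
from scipy.optimize import least_squares
c=least_squares(lambda v:np.hypot(*(Q[:,:2]-v).T)-.049,TRI[:2],loss="soft_l1",f_scale=.003).x
A=np.c_[Q[:,:2]-c,np.ones(len(Q))];print(c,"plane",np.linalg.lstsq(A,Q[:,2],rcond=None)[0])
i=np.linalg.norm(P[...,:2]-c,axis=-1)<.03;print("inside z",np.percentile(P[i][:,2],[10,50,90]))
E
```

```text
time: 22.75
eef_pos: [0.5908, -0.0934, 0.0223]
tcp_rot: [0.0, 1.0, 0.002, 0.001]
contact_force: [-0.5, -0.4, 0.2]
opening: 0.5
finger_force: 0.0
time: 23.65
eef_pos: [0.5908, -0.0944, 0.2648]
tcp_rot: [0.0, 1.0, 0.001, 0.003]
contact_force: [1.0, 0.0, -1.0]
opening: 0.497
finger_force: 0.0
[ 0.50925872 -0.09368561] plane [0.00114847 0.0007002  0.05703519]
inside z [0.01302269 0.04847632 0.04976166]
```

View pics/f.png

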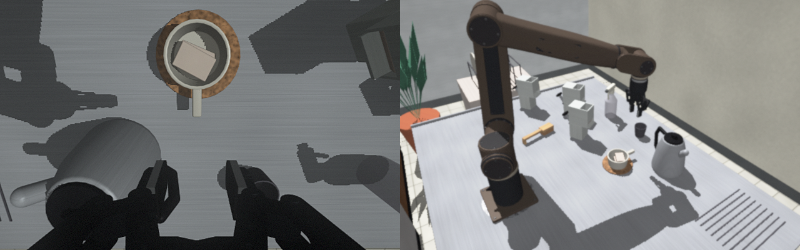

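The ramekin stands level and wholly on the trivet at (198,55) with both blocks in it, and the gripper is clear.

```bash
python3 -c "
from plant import ctrl
print(ctrl.sign_off())"
```

```text
the job is handed in; nothing more can be done
None
```

The job is handed in at about 24 s: the ramekin stands upright and wholly on the trivet with two blocks in it, the third block is still in the magazine, and I didn't touch the kettle, filter, spray bottle or brush.

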